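# Prime one channel of a bench dosing pump

## Task

Prime the blue channel of the bench pump, pressing with the fingertips: first tip the red power rocker on by pressing its raised end (the one with the white bar), then push the blue channel key fully down so that it stays down, and last press the green prime button fully down and keep it there; finish while still holding it down. Do not press the yellow key, and leave the bottles, vial and tape standing where they are.

Things in the scene. Friction and masses are not known exactly. Their poses are not given: they have to be found in the camera images.
- pump: White bench pump, fixed, 190 (x) x 312 (y) x 30 mm deck; origin on the worktop. Its -x side faces the robot, x points to its back, y along its length to the left, z up. The deck's top is at 30 mm. Behind the controls (from x = +19 to +101 mm) stands a grey rear housing up to 46 mm with two low round pump heads up to 61 mm. On the front of the deck, at x = -40 mm, four grey control modules sit side by side at y = -105, -35, +35 and +105 mm, in an order that differs each time.
- mod_power: Grey control module 68 x 60 x 16 mm, fixed on the pump's deck with the pump's orientation; origin at the centre of its underside (30 mm above the worktop). It carries the red power rocker, 56 (x) x 28 (y) mm, hinged across its middle.
- mod_blue: Same grey module, with the blue channel key, a square cap 30 x 30 mm, at its centre.
- mod_yellow: Same grey module, with the yellow channel key, a square cap 30 x 30 mm, at its centre.
- mod_prime: Same grey module, with the green prime button, a round cap of 32 mm diameter, at its centre.
- power_on (a point): Point on the upper face of the rocker's far half (towards the pump's back), 20 mm from the hinge line, by the white bar; moves with the rocker. Off: about 63 mm above the worktop, the face rising 0.4 rad towards the back; on: that half lies level, this point about 55 mm above the worktop.
- blue_top (a point): Centre of the blue key's top: 60 mm above the worktop when up, 53 mm when down.
- yellow_top (a point): Centre of the yellow key's top: 60 mm above the worktop when up, 53 mm when down.
- prime_top (a point): Centre of the green button's top: 60 mm above the worktop when up, 54 mm when fully down.
- power (a joint): Rocker angle in rad: 0 off (near half level, far half with the white bar raised), 0.4 fully on. It stays where it is left; tipping takes about 2 N at 20 mm from the hinge.
- blue (a joint): How far the blue key is pressed in m: 0 up, 0.007 fully down. It takes about 2.5 N to move and stays where it is left.
- yellow (a joint): How far the yellow key is pressed in m: 0 up, 0.007 fully down. It behaves as the blue key.
- prime (a joint): How far the green button is pressed in m: 0 up, 0.006 fully down. A spring returns it when released; about 6 N holds it fully down.
- red_cap_bottle: Loose white bottle with a red cap, 49 mm diameter, 100 mm tall, beside the pump; origin at the centre of its underside.
- amber_bottle: Loose amber bottle with a black cap, 40 mm diameter, 82 mm tall, beside the pump; origin at the centre of its underside.
- small_vial: Loose glass vial with a black cap, 25 mm diameter, 58 mm tall, in front of the pump; origin at the centre of its underside.
- tape: Loose roll of tan tape lying flat, 66 mm diameter, 18 mm tall, in front of the pump; origin at the centre of its underside.

How it is judged:
By the outcome, as a careful person would: the job done as asked, in the order asked, and still so for the second after the job is handed in, while the arm keeps its last pose, push and grip.
It also fails if it takes over 38 s, if anything falls off the work surface, if the arm or the gripper's body presses on something with over 40 N, if the wrist force passes 120 N, or if a joint passes its speed limit or range.

## Robot

A 7-joint arm with a two-finger parallel gripper is mounted at the origin on a cart in front of the work surface, level with it; the furniture and walls round the work are solid. World frame = base frame: x ahead of the robot, y to its left, z up, the work surface at z = 0. Lengths are in m, angles in rad, forces in N, time in s.
With the tool pointing down it reaches from about 0.425 to 0.875 m from the base axis. Payload 4.7 kg.
Tool frame: the origin (TCP) lies midway between the tips of the shut fingers; the grasp point (between the pads) lies 19 mm behind it (ctrl.pinch_z is the distance from the TCP to the grasp point, in m); z points along the fingers, y is the direction in which the jaws open and shut (so a half turn about z gives the same grasp; the last joint's range is limited). The gripper opens to 85 mm and grips with 20 to 120 N. Pads are 22 mm wide; open, the fingers measure 114 mm over their backs; the gripper's body (76 mm by 85 mm) begins 54 mm behind the grasp point. The pads swing forward as they close: fully open they stand 13 mm farther back than shut.
Start: joints at [1.147, 0.321, -0.07, 1.45, 0.023, 1.371, -0.057], TCP at [0.276, -0.589, 0.231] pointing down, gripper open.
Joint ranges: [-2.86, 2.86], [-0.3, 2.09], [-1.38, 1.24], [0.06, 2.45], [-1.56, 4.7], [0.09, 2.05], [-2.69, 2.69]. Speed limits (rad/s): [2.57, 2.57, 3.14, 3.14, 3.14, 3.14, 3.14].

## Interface

Orientations are given as a unit quaternion [w, x, y, z].
In Python, from station import ctrl, vision, ticket gives the robot as it stands.
- The arm moves only by the tool servo_tool, never from a script. Its argument "deltas" is a list of rows, each a list of 3 entries, a list of its own where there are three numbers: the shift along the tool's x, y, z in m, then the turn, a rotation vector about the tool's x, y, z in degrees, then the finger opening in m, from 0 to 0.0854. A call has exactly 10 rows; each row is the pose to reach, as a shift and turn from the pose measured when the call began, along the tool's axes at that moment; what a row does not reach only later rows make up. A row lasts 1/8 s, in which the tool goes at most 62.5 mm and 10.7 degrees, less where a joint would pass 70% of its speed; a pose out of reach is approached as far as the arm can. A call with a gripper value outside its range is refused whole. The fingers move at their own pace and stop on an object; "newtons" is the grip in N (left out, the last holds). Time passes only in rows, so rows that repeat a pose let the fingers close, or fill a call up. It gives the time, the measured TCP pose, the force and the opening at its end, in the units of the state.
- ctrl.observe(): the state, without advancing time (a new reading comes with each control period).
- vision.camera(name): name is "scene" or "top" or "wrist"; returns a dict with "image" (384x512x3 uint8, red, green, blue), "depth" (384x512 float32, m along the optical axis (not along the pixel's ray), 0 where there is no reading), "intrinsics" (3x3 intrinsics, pixels), "pose" (4x4, takes a point from camera to world coordinates). Camera axes: x right, y down, z forward; pixel columns grow to the right and rows downward; lengths in m; the calibration is good to about 2 mm. A picture is of the moment at which its call begins.
- ticket.hand_in(): hands the job in, once; it reports no verdict.
The state is a dict: "time": time; "joint_positions": joint angles; "qd": joint speeds; "tau": joint torques, N m; "eef_pos": TCP position; "eef_rot": TCP orientation; "ft_force": force on the tool from outside, world axes, zero at the start; "wrist_torque": the same for the moment, N m; "opening": finger opening in m.
Only numpy, scipy, OpenCV 4.12 (cv2) and the standard library are available. Lean on these libraries where they do the work, as an engineer would, in place of code of your own. Each camera call takes 0.05 s, during which the arm holds its last target.

## Working session

There is one attempt and no reset: what is moved stays moved. The work goes in short steps, Python scripts to look and compute and a tool call to move; the robot and the scene stay as the last step left them, time stands still between calls to the robot, and variables do not carry over. Pictures are saved under pics/ and viewed, and the job is handed in when it is done.

Besides the shell and the picture viewer there is one more tool, called after ">>>" by a JSON object that holds its "fn" and its "kwargs", one argument or row to a line. servo_tool: Moves the arm, as the interface text tells. Its arguments: {"type":"object","properties":{"deltas":{"type":"array"},"newtons":{"type":"number"}},"required":["deltas"]}

```bash
mkdir -p pics; ls; python3 - <<'E'
from station import ctrl, vision
import cv2,numpy as np,pickle
s=ctrl.observe()
for k,v in s.items(): print(k,np.round(v,4))
print(ctrl.pinch_z)
d={}
for n in ["scene","top"]:
    c=vision.camera(n); d[n]=c
    cv2.imwrite(f"pics/{n}0.png",c["image"][:,:,::-1])
pickle.dump(d,open("c0.pkl","wb"))
E
```

```text
pics
time 0.0
joint_positions [ 1.1471  0.3218 -0.0701  1.4517  0.0226  1.3708 -0.0569]
qd [-0.0006 -0.0005  0.0018  0.0014 -0.0009 -0.0006  0.0005]
tau [ 1.00000e-03 -4.93577e+01 -3.81700e-01 -3.14336e+01  1.29000e-02
  1.16000e-02  0.00000e+00]
eef_pos [ 0.2753 -0.5882  0.2302]
eef_rot [-9.000e-04  9.761e-01  2.172e-01 -2.000e-04]
ft_force [ 0.052   0.1141 -0.6493]
wrist_torque [ 0.0282 -0.0215  0.0099]
opening 0.0856
0.0187
```

View pics/scene0.png

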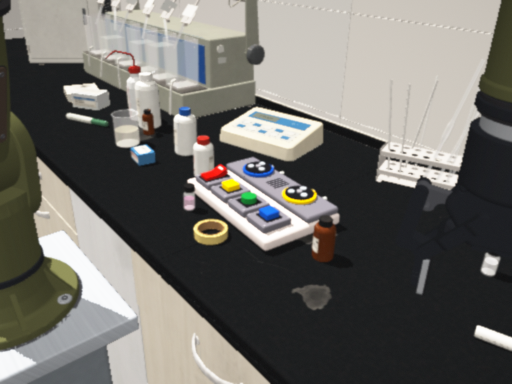

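View pics/top0.png

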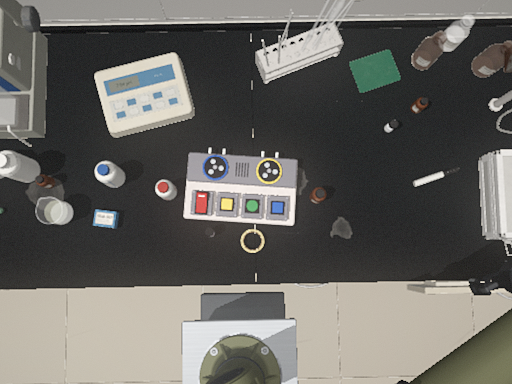

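The top view shows the pump with red at (202,203), yellow at (227,204), green at (252,206) and blue at (278,208). The red-cap bottle is at (166,189), amber at (318,194), the vial at (210,231) and the tape at (252,240).

```bash
python3 - <<'E'
import pickle,numpy as np,cv2
d=pickle.load(open("c0.pkl","rb"))
for n in ["top","scene"]:
    c=d[n];K=c["intrinsics"];T=c["pose"];D=c["depth"]
    h=cv2.cvtColor(c["image"],cv2.COLOR_RGB2HSV)
    vv,uu=np.mgrid[:384,:512]
    P=np.stack([(uu-K[0,2])/K[0,0]*D,(vv-K[1,2])/K[1,1]*D,D],-1)@T[:3,:3].T+T[:3,3]
    print(n,T[:3,3])
    box=dict(top=(185,222,190,300),scene=(160,232,195,290))[n]
    for nm,(a,b) in dict(red=(0,8),yellow=(22,33),green=(50,80),blue=(105,125)).items():
        m=(h[...,0]>=a)&(h[...,0]<=b)&(h[...,1]>130)&(h[...,2]>80)&(D>0)
        M=np.zeros_like(m);M[box[0]:box[1],box[2]:box[3]]=1;m&=M
        q=P[m]
        print(nm,m.sum(),uu[m].mean().round(1),vv[m].mean().round(1),np.median(q,0).round(4),q.mean(0).round(4),q.min(0).round(3),q.max(0).round(3))
    if n=="top":
        m=(P[...,2]>.02)&(P[...,2]<.1)&(uu>140)&(uu<345)&(vv>140)&(vv<255)
        k,l,st,ce=cv2.connectedComponentsWithStats(m.astype(np.uint8))
        for i in range(1,k):
            if st[i,4]<20: continue
            q=P[l==i]; print(i,st[i],q.mean(0).round(3),q.max(0).round(3),q.min(0).round(3))
            if st[i,4]>2000:
                r=cv2.minAreaRect((q[:,:2]*1000).astype(np.float32)); print(r)
        cv2.imwrite("pics/crop0.png",cv2.resize(c["image"][140:260,130:350,::-1],None,fx=3.5,fy=3.5,interpolation=cv2.INTER_CUBIC))
E
```

```text
top [ 0.33227374 -0.03188503  1.36945963]
red 203 201.1 202.7 [0.4738 0.0965 0.0561] [0.4743 0.0964 0.0563] [0.449 0.082 0.045] [0.504 0.111 0.07 ]
yellow 24 225.3 203.2 [0.4752 0.0321 0.0542] [0.4721 0.0299 0.0533] [0.455 0.011 0.043] [0.488 0.042 0.064]<stdin>:14: RuntimeWarning: Mean of empty slice.
  ret = ret.dtype.type(ret / rcount)
  return _methods._mean(a, axis=axis, dtype=dtype,
  ret = um.true_divide(
Traceback (most recent call last):
ValueError: zero-size array to reduction operation minimum which has no identity
```

```bash
cat > loc.py <<'E'
import pickle,numpy as np,cv2
def loc(c,n,box):
    K=c["intrinsics"];T=c["pose"];D=c["depth"]
    h=cv2.cvtColor(c["image"],cv2.COLOR_RGB2HSV)
    vv,uu=np.mgrid[:384,:512]
    P=np.stack([(uu-K[0,2])/K[0,0]*D,(vv-K[1,2])/K[1,1]*D,D],-1)@T[:3,:3].T+T[:3,3]
    for nm,(a,b) in dict(red=(0,8),yellow=(20,35),green=(50,90),blue=(100,128)).items():
        m=(h[...,0]>=a)&(h[...,0]<=b)&(h[...,1]>110)&(h[...,2]>60)&(D>0)
        M=np.zeros_like(m);M[box[0]:box[1],box[2]:box[3]]=1;m&=M
        m=m.astype(np.uint8); k,l,st,ce=cv2.connectedComponentsWithStats(m)
        if k<2: print(nm,"none"); continue
        i=1+np.argmax(st[1:,4]); m=l==i
        q=P[m]
        # ray intersect of pixel centroid w/ z=0.06
        u,v=uu[m].mean(),vv[m].mean(); r=T[:3,:3]@np.array([(u-K[0,2])/K[0,0],(v-K[1,2])/K[1,1],1]); X=T[:3,3]+r*(0.06-T[2,3])/r[2]
        print(nm,m.sum(),u.round(1),v.round(1),"med",np.median(q,0).round(4),"ray60",X.round(4),q.min(0).round(3),q.max(0).round(3))
    return P
if __name__=="__main__":
    d=pickle.load(open("c0.pkl","rb"))
    loc(d["scene"],"scene",(160,232,195,290))
    c=d["top"]; P=loc(c,"top",(188,222,190,300)); vv,uu=np.mgrid[:384,:512]
    m=(P[...,2]>.012)&(P[...,2]<.12)&(uu>140)&(uu<345)&(vv>140)&(vv<255)
    k,l,st,ce=cv2.connectedComponentsWithStats(m.astype(np.uint8))
    for i in range(1,k):
        if st[i,4]<15: continue
        q=P[l==i]; print(i,st[i],q.mean(0).round(3),q.max(0).round(3),q.min(0).round(3))
        if st[i,4]>2000:
            for lo in(.022,.052): 
                qq=q[q[:,2]>lo]
                print(cv2.minAreaRect((qq[:,:2]*1000).astype(np.float32)))
    cv2.imwrite("pics/crop0.png",cv2.resize(c["image"][140:260,130:350,::-1],None,fx=3.5,fy=3.5,interpolation=cv2.INTER_CUBIC))
E
python3 loc.py
```

```text
red 253 214.3 172.8 med [0.4789 0.0925 0.0546] ray60 [0.4706 0.0865 0.06  ] [ 0.447  0.079 -0.002] [0.588 0.227 0.067]
yellow 188 230.0 185.2 med [0.4657 0.0199 0.0571] ray60 [0.4615 0.0164 0.06  ] [0.452 0.009 0.041] [0.498 0.07  0.061]
green 164 248.1 198.1 med [ 0.4587 -0.0483  0.0586] ray60 [ 0.4558 -0.0518  0.06  ] [ 0.448 -0.06   0.039] [ 0.477 -0.002  0.062]
blue 236 268.4 212.7 med [ 0.4531 -0.1182  0.0572] ray60 [ 0.4493 -0.1213  0.06  ] [ 0.441 -0.132  0.039] [ 0.491 -0.07   0.062]
red 213 201.0 202.6 med [0.474  0.0965 0.056 ] ray60 [0.4742 0.0961 0.06  ] [0.449 0.082 0.045] [0.505 0.113 0.07 ]
yellow 129 226.2 203.4 med [0.4719 0.0277 0.0587] ray60 [0.4708 0.027  0.06  ] [0.455 0.011 0.043] [0.488 0.042 0.067]
green none
blue 120 277.0 207.0 med [ 0.4582 -0.112   0.0594] ray60 [ 0.4583 -0.1121  0.06  ] [ 0.444 -0.127  0.042] [ 0.474 -0.098  0.068]
1 [ 183  148  114   78 7401] [ 0.513 -0.011  0.044] [0.632 0.151 0.07 ] [ 0.41  -0.171  0.012]
((522.7417602539062, -11.593780517578125), (311.9036865234375, 203.34469604492188), 84.98905944824219)
((519.2097778320312, -12.177734375), (280.4811096191406, 165.95968627929688), 85.45160675048828)
2 [155 180  21  20 324] [0.51  0.192 0.079] [0.537 0.22  0.106] [0.489 0.172 0.014]
3 [309 187  17  17 204] [ 0.488 -0.222  0.066] [ 0.511 -0.206  0.088] [ 0.471 -0.245  0.013]
4 [204 228  10   9  74] [0.394 0.076 0.054] [0.405 0.089 0.064] [0.382 0.065 0.013]
5 [240 230  24  23 185] [ 0.368 -0.041  0.018] [ 0.399 -0.008  0.026] [ 0.337 -0.073  0.012]
```

>>> {"fn": "servo_tool", "kwargs": {
  "deltas": [
    [[0.022,-0.023,0.002],[0,0,3],0],
    [[0.062,-0.067,0.005],[0,0,6],0],
    [[0.102,-0.11,0.008],[0,0,9],0],
    [[0.142,-0.153,0.012],[0,0,12],0],
    [[0.182,-0.196,0.015],[0,0,15],0],
    [[0.222,-0.239,0.018],[0,0,18],0],
    [[0.262,-0.282,0.022],[0,0,21],0],
    [[0.302,-0.325,0.025],[0,0,24],0],
    [[0.342,-0.368,0.028],[0,0,27],0],
    [[0.364,-0.3915,0.03],[0,0,30],0]
  ],
  "newtons": 40
}}

```text
time: 1.35
eef_pos: [0.4393, -0.076, 0.2008]
eef_rot: [-0.001, 0.999, -0.042, -0.0]
ft_force: [-0.6, -0.2, 0.1]
opening: 0.0003
```

```bash
python3 - <<'E'
from station import ctrl, vision
import cv2,numpy as np,pickle
d={}
for n in ["wrist","top"]:
    c=vision.camera(n); d[n]=c
    cv2.imwrite(f"pics/{n}1.png",c["image"][:,:,::-1])
pickle.dump(d,open("c1.pkl","wb"))
s=ctrl.observe()
for k,v in s.items(): print(k,np.round(v,4))
E
```

```text
time 1.45
joint_positions [ 0.6749 -0.0863 -0.5298  1.9532 -0.0482  1.2645 -1.4887]
qd [0.0321 0.0011 0.0768 0.0021 0.0411 0.007  0.077 ]
tau [ -0.4197 -22.1269   0.6897 -30.5452  -0.1333  -0.0459  -0.5846]
eef_pos [ 0.4395 -0.075   0.2007]
eef_rot [-1.300e-03  9.992e-01 -3.960e-02 -5.000e-04]
ft_force [-0.5559  0.2159 -1.1889]
wrist_torque [-0.0533  0.0059 -0.0068]
opening 0.0002
```

View pics/wrist1.png

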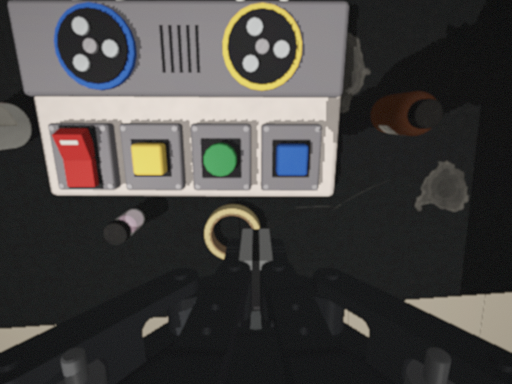

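The wrist view shows red at (78,158) with its white bar at the far end, yellow at (150,159), green at (220,159) and blue at (292,160). The closed fingertips are near (257,235).

```bash
python3 - <<'E'
import pickle,numpy as np
from loc import loc
d=pickle.load(open("c1.pkl","rb"))
P=loc(d["wrist"],"w",(122,192,50,325))
print(P[142,66],P[142,70]); print(P[235,257],P[263,257])
print(d["wrist"]["pose"].round(3))
loc(d["top"],"t",(188,222,190,300))
E
```

```text
red 1882 77.8 157.5 med [0.4784 0.0935 0.0549] ray60 [0.479  0.0917 0.06  ] [0.447 0.08  0.046] [0.507 0.115 0.066]
yellow 1111 149.2 158.7 med [0.4721 0.0247 0.0588] ray60 [0.4723 0.0239 0.06  ] [0.453 0.011 0.045] [0.488 0.045 0.061]
green 896 219.7 159.2 med [ 0.4661 -0.0431  0.0589] ray60 [ 0.4663 -0.0432  0.06  ] [ 0.447 -0.058  0.045] [ 0.481 -0.024  0.061]
blue 1055 291.5 159.3 med [ 0.4605 -0.1116  0.0588] ray60 [ 0.4607 -0.1115  0.06  ] [ 0.441 -0.13   0.045] [ 0.476 -0.096  0.061]
[0.49436589 0.09800553 0.06200929] [0.49411348 0.09341536 0.0633749 ]
[ 0.44984262 -0.07722004  0.21161086] [ 0.44927704 -0.07709982  0.23791419]
[[-0.082 -0.962 -0.261  0.505]
 [-0.997  0.078  0.024 -0.081]
 [-0.003  0.262 -0.965  0.342]
 [ 0.     0.     0.     1.   ]]
red 214 201.1 202.6 med [0.4737 0.0964 0.0563] ray60 [0.4743 0.0961 0.06  ] [0.448 0.08  0.043] [0.505 0.113 0.069]
yellow 124 226.2 203.4 med [0.4716 0.0276 0.0589] ray60 [0.4708 0.027  0.06  ] [0.455 0.011 0.041] [0.488 0.042 0.067]
green none
blue none
```

>>> {"fn": "servo_tool", "kwargs": {
  "deltas": [
    [[0.008,-0.03,0.015],[0,0,0],0],
    [[0.016,-0.065,0.035],[0,0,0],0],
    [[0.026,-0.1,0.055],[0,0,0],0],
    [[0.034,-0.135,0.075],[0,0,0],0],
    [[0.044,-0.16,0.09],[0,0,0],0],
    [[0.044,-0.173,0.1],[0,0,0],0],
    [[0.044,-0.173,0.11],[0,0,0],0],
    [[0.044,-0.173,0.115],[0,0,0],0],
    [[0.044,-0.173,0.115],[0,0,0],0],
    [[0.044,-0.173,0.115],[0,0,0],0]
  ]
}}

```text
time: 2.7
eef_pos: [0.4973, 0.0935, 0.0865]
eef_rot: [-0.001, 0.999, -0.04, -0.0]
ft_force: [-0.1, 0.1, 0.1]
opening: 0.0002
```

```bash
cat > pic.py <<'E'
import sys
from station import ctrl, vision
import cv2,numpy as np
for n in sys.argv[2:]:
    c=vision.camera(n); cv2.imwrite(f"pics/{n}{sys.argv[1]}.png",c["image"][:,:,::-1])
s=ctrl.observe()
for k in ("time","eef_pos","eef_rot","ft_force"): print(k,np.round(s[k],4))
E
python3 pic.py 2 wrist
```

```text
time 2.75
eef_pos [0.4974 0.0937 0.0866]
eef_rot [-0.0011  0.9992 -0.04   -0.    ]
ft_force [-0.3696  0.3377 -0.1954]
```

View pics/wrist2.png

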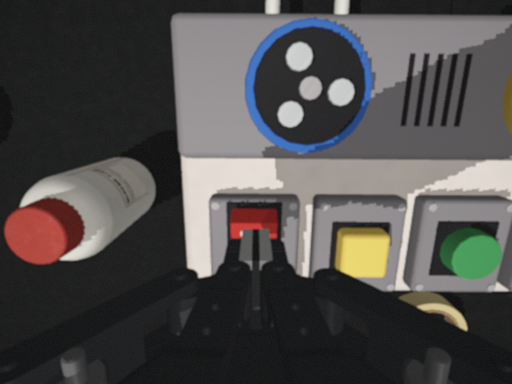

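Fingertips are over the rocker's white-bar end, at about (257,225). Descending now.

>>> {"fn": "servo_tool", "kwargs": {
  "deltas": [
    [[0,0,0.006],[0,0,0],0],
    [[0,0,0.012],[0,0,0],0],
    [[0,0,0.016],[0,0,0],0],
    [[0,0,0.02],[0,0,0],0],
    [[0,0,0.023],[0,0,0],0],
    [[0,0,0.026],[0,0,0],0],
    [[0,0,0.028],[0,0,0],0],
    [[0,0,0.03],[0,0,0],0],
    [[0,0,0.031],[0,0,0],0],
    [[0,0,0.032],[0,0,0],0]
  ]
}}

```text
time: 4.0
eef_pos: [0.4972, 0.0938, 0.055]
eef_rot: [-0.001, 0.999, -0.04, -0.0]
ft_force: [-1.6, -1.2, 10.7]
opening: 0.0
```

```bash
python3 pic.py 3
```

```text
time 4.0
eef_pos [0.4972 0.0938 0.055 ]
eef_rot [-9.000e-04  9.992e-01 -4.000e-02 -3.000e-04]
ft_force [-1.6378 -1.2025 10.6851]
```

>>> {"fn": "servo_tool", "kwargs": {
  "deltas": [
    [[0,0,0.001],[0,0,0],0],
    [[0,0,0.002],[0,0,0],0],
    [[0,0,0.002],[0,0,0],0],
    [[0,0,0.002],[0,0,0],0],
    [[0,0,-0.003],[0,0,0],0],
    [[0,0,-0.02],[0,0,0],0],
    [[0,0,-0.05],[0,0,0],0],
    [[-0.02,0.03,-0.08],[0,0,0],0],
    [[-0.04,0.07,-0.1],[0,0,0],0],
    [[-0.06,0.1,-0.11],[0,0,0],0]
  ]
}}

```text
time: 5.25
eef_pos: [0.429, -0.0025, 0.1664]
eef_rot: [-0.001, 0.999, -0.04, 0.0]
ft_force: [-0.8, 0.0, -0.7]
opening: -0.0002
```

```bash
python3 pic.py 4 wrist scene
```

```text
time 5.35
eef_pos [ 0.4281 -0.0045  0.1661]
eef_rot [ 5.000e-04  9.991e-01 -4.270e-02  2.000e-04]
ft_force [ 0.7948 -0.3504  1.0919]
```

View pics/wrist4.png

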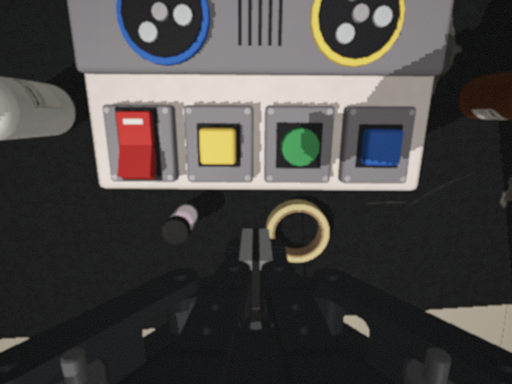

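The rocker at (137,145) now shows its fold the other way. I'll confirm that with depth, and refine blue and green.

```bash
python3 - <<'E'
from station import vision,ctrl
from loc import loc
import numpy as np
c=vision.camera("wrist"); P=loc(c,"w",(100,185,100,415))
for v in range(108,180,8): print(v,P[v,128:148].mean(0).round(4))
s=ctrl.observe();print(s["eef_pos"],s["eef_rot"])
E
```

```text
red 2357 132.8 145.9 med [0.4761 0.0949 0.0551] ray60 [0.4772 0.0937 0.06  ] [0.448 0.081 0.045] [0.507 0.113 0.066]
yellow 1455 214.3 145.0 med [0.4722 0.0265 0.0587] ray60 [0.4722 0.0263 0.06  ] [0.453 0.011 0.045] [0.488 0.046 0.061]
green 1199 296.9 145.5 med [ 0.4659 -0.0421  0.0589] ray60 [ 0.4661 -0.0418  0.06  ] [ 0.447 -0.06   0.045] [ 0.481 -0.027  0.061]
blue 1439 378.4 145.5 med [ 0.4602 -0.1098  0.0587] ray60 [ 0.4604 -0.1091  0.06  ] [ 0.441 -0.131  0.044] [ 0.475 -0.096  0.061]
108 [0.5073 0.0891 0.0467]
116 [0.5006 0.0875 0.0541]
124 [0.4942 0.0836 0.0669]
132 [0.4878 0.0899 0.0541]
140 [0.4813 0.0911 0.0542]
148 [0.4748 0.0919 0.0553]
156 [0.4683 0.0921 0.058 ]
164 [0.462  0.0923 0.0607]
172 [0.4556 0.0925 0.0632]
[ 0.42904856 -0.00261611  0.16571915] [-2.54644757e-04  9.99128142e-01 -4.17460634e-02  3.95903340e-04]
```

Far half is level at about 54 mm and the near half has a slope of 0.41 rad, so power is fully on. Next is the blue key.

>>> {"fn": "servo_tool", "kwargs": {
  "deltas": [
    [[0.01,0.025,0.01],[0,0,0],0],
    [[0.02,0.055,0.025],[0,0,0],0],
    [[0.03,0.085,0.04],[0,0,0],0],
    [[0.04,0.105,0.055],[0,0,0],0],
    [[0.04,0.105,0.07],[0,0,0],0],
    [[0.04,0.105,0.083],[0,0,0],0],
    [[0.04,0.105,0.09],[0,0,0],0],
    [[0.04,0.105,0.093],[0,0,0],0],
    [[0.04,0.105,0.093],[0,0,0],0],
    [[0.04,0.105,0.093],[0,0,0],0]
  ]
}}

```text
time: 6.65
eef_pos: [0.4607, -0.1105, 0.0733]
eef_rot: [-0.0, 0.999, -0.042, 0.001]
ft_force: [-0.4, -0.1, -0.4]
opening: 0.0001
```

```bash
python3 pic.py 5 wrist
```

```text
time 6.7
eef_pos [ 0.4606 -0.1106  0.0732]
eef_rot [-0.000e+00  9.991e-01 -4.170e-02  9.000e-04]
ft_force [ 0.089  -0.0823 -1.0289]
```

View pics/wrist5.png

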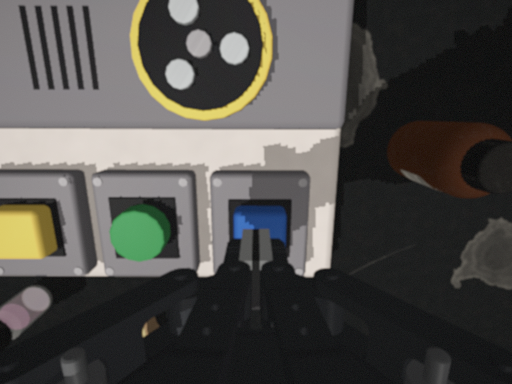

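Fingertips are centred over the blue key at (258,225). Pressing.

>>> {"fn": "servo_tool", "kwargs": {
  "deltas": [
    [[0,0,0.005],[0,0,0],0],
    [[0,0,0.01],[0,0,0],0],
    [[0,0,0.013],[0,0,0],0],
    [[0,0,0.015],[0,0,0],0],
    [[0,0,0.017],[0,0,0],0],
    [[0,0,0.019],[0,0,0],0],
    [[0,0,0.02],[0,0,0],0],
    [[0,0,0.021],[0,0,0],0],
    [[0,0,0.022],[0,0,0],0],
    [[0,0,0.022],[0,0,0],0]
  ]
}}

```text
time: 7.95
eef_pos: [0.4605, -0.1106, 0.0529]
eef_rot: [0.0, 0.999, -0.042, 0.0]
ft_force: [-7.4, 2.4, 17.7]
opening: 0.0
```

>>> {"fn": "servo_tool", "kwargs": {
  "deltas": [
    [[0,0,0.0005],[0,0,0],0],
    [[0,0,0.0005],[0,0,0],0],
    [[0,0,-0.002],[0,0,0],0],
    [[0,0,-0.015],[0,0,0],0],
    [[0,0,-0.04],[0,0,0],0],
    [[-0.01,-0.01,-0.07],[0,0,0],0],
    [[-0.02,-0.03,-0.09],[0,0,0],0],
    [[-0.025,-0.045,-0.1],[0,0,0],0],
    [[-0.025,-0.05,-0.1],[0,0,0],0],
    [[-0.025,-0.05,-0.1],[0,0,0],0]
  ]
}}

```text
time: 9.2
eef_pos: [0.4395, -0.0586, 0.1523]
eef_rot: [0.0, 0.999, -0.041, -0.0]
ft_force: [-0.1, 0.0, -0.4]
opening: 0.0005
```

```bash
python3 - <<'E'
from station import vision,ctrl
from loc import loc
import numpy as np,cv2
c=vision.camera("wrist"); cv2.imwrite("pics/wrist6.png",c["image"][:,:,::-1]); P=loc(c,"w",(80,230,0,450))
s=ctrl.observe();print(s["time"],s["eef_pos"],s["eef_rot"])
E
```

```text
red 2671 64.0 166.7 med [0.4758 0.0935 0.0549] ray60 [0.4774 0.0916 0.06  ] [0.448 0.08  0.045] [0.507 0.113 0.066]
yellow 1551 149.2 165.8 med [0.4724 0.0245 0.0588] ray60 [0.4726 0.0239 0.06  ] [0.453 0.011 0.045] [0.487 0.046 0.061]
green 1264 233.6 166.9 med [ 0.466  -0.0429  0.059 ] ray60 [ 0.4663 -0.0429  0.06  ] [ 0.447 -0.058  0.045] [ 0.481 -0.025  0.061]
blue 1376 318.0 166.0 med [ 0.46   -0.1115  0.0517] ray60 [ 0.4615 -0.1099  0.06  ] [ 0.442 -0.129  0.045] [ 0.475 -0.096  0.054]
9.25 [ 0.43938047 -0.05894251  0.15208706] [ 2.29268151e-04  9.99126411e-01 -4.17878316e-02 -3.74026543e-04]
```

View pics/wrist6.png

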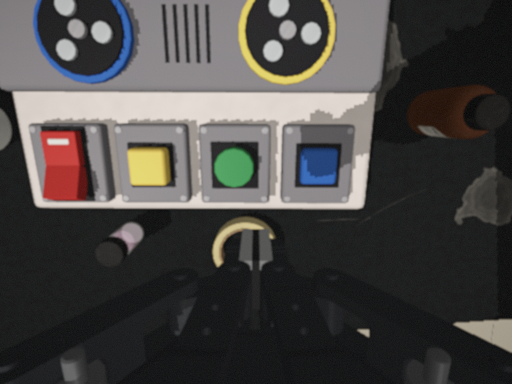

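Blue is down 7 mm (51.7 against 58.8 mm before) and yellow is still up. Next is green.

>>> {"fn": "servo_tool", "kwargs": {
  "deltas": [
    [[0.008,-0.006,0.01],[0,0,0],0],
    [[0.016,-0.012,0.025],[0,0,0],0],
    [[0.025,-0.018,0.04],[0,0,0],0],
    [[0.025,-0.018,0.055],[0,0,0],0],
    [[0.025,-0.018,0.068],[0,0,0],0],
    [[0.025,-0.018,0.075],[0,0,0],0],
    [[0.025,-0.018,0.079],[0,0,0],0],
    [[0.025,-0.018,0.08],[0,0,0],0],
    [[0.025,-0.018,0.08],[0,0,0],0],
    [[0.025,-0.018,0.08],[0,0,0],0]
  ]
}}

```text
time: 10.5
eef_pos: [0.466, -0.0432, 0.0724]
eef_rot: [0.0, 0.999, -0.042, 0.0]
ft_force: [0.2, 0.3, -0.0]
opening: -0.0001
```

```bash
python3 pic.py 7 wrist
```

```text
time 10.55
eef_pos [ 0.466  -0.0432  0.0724]
eef_rot [ 4.000e-04  9.991e-01 -4.180e-02 -0.000e+00]
ft_force [0.8673 0.5688 0.8847]
```

View pics/wrist7.png

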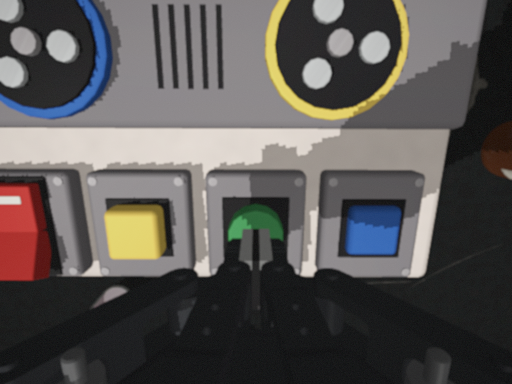

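Centred on green at (257,220). Pressing and holding.

>>> {"fn": "servo_tool", "kwargs": {
  "deltas": [
    [[0,0,0.005],[0,0,0],0],
    [[0,0,0.01],[0,0,0],0],
    [[0,0,0.013],[0,0,0],0],
    [[0,0,0.015],[0,0,0],0],
    [[0,0,0.017],[0,0,0],0],
    [[0,0,0.018],[0,0,0],0],
    [[0,0,0.019],[0,0,0],0],
    [[0,0,0.02],[0,0,0],0],
    [[0,0,0.0205],[0,0,0],0],
    [[0,0,0.0205],[0,0,0],0]
  ]
}}

```text
time: 11.8
eef_pos: [0.4658, -0.0432, 0.0537]
eef_rot: [0.001, 0.999, -0.042, -0.001]
ft_force: [-8.7, 1.4, 19.5]
opening: -0.0005
```

```bash
python3 pic.py 8 wrist scene
```

```text
time 11.9
eef_pos [ 0.4658 -0.0432  0.0537]
eef_rot [ 9.000e-04  9.991e-01 -4.180e-02 -7.000e-04]
ft_force [-7.8044  1.014  18.7   ]
```

View pics/wrist8.png

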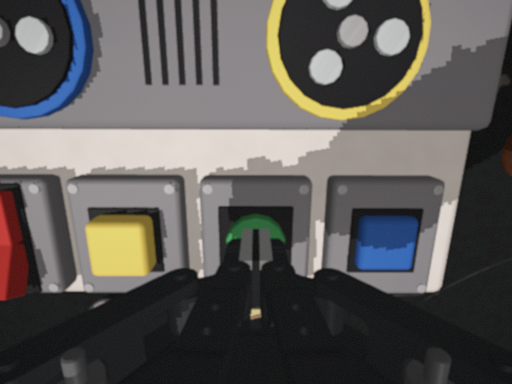

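View pics/scene8.png

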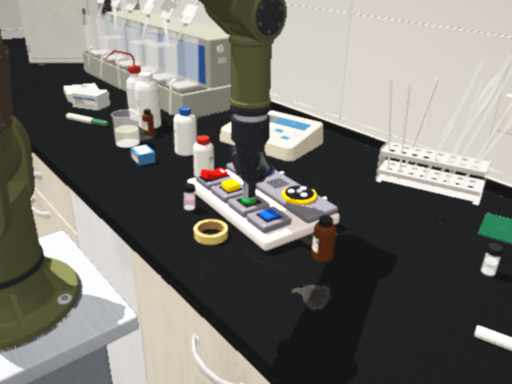

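The wrist view shows the green button pressed at (256,230), blue down at (387,242) and yellow up at (122,245). In the scene view the bottles, vial and tape are all where they started. Handing in.

```bash
python3 - <<'E'
from station import ctrl,ticket
print(ticket.hand_in()); s=ctrl.observe(); print(s["time"],s["eef_pos"],s["ft_force"])
E
```

```text
the job is handed in; nothing more can be done
None
the job is handed in; nothing more can be done
```

The blue channel is primed as asked. With the fingers shut, I tipped the red rocker on, pushed the blue key down, then pressed the green button and was still holding it when I handed in. That was at about 12 s of the 38 s allowed.

- **Power rocker:** depth showed the far half level at about 54 mm and the near half sloping 0.41 rad, so it is fully on.
- **Blue key:** it read 51.7 mm after release, against 58.7–58.8 mm before, so it went down about 7 mm and stayed there.
- **Green button:** the fingertips sat at 53.7 mm with about 19 N upward, against about 6 N needed, so it is at its stop.
- **Yellow key and loose items:** yellow measured up after the blue press and looked up in the last picture. The bottles, vial and tape looked unmoved in the last scene view.

No final check failed. Early on, the scene camera placed the keys up to about 10 mm from where the other two did. Its colour patches included the key sides, so I used the top and wrist cameras, which agreed within about 4 mm. I could not read the state after hand-in, so the final one-second hold itself was not measured.

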